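# Load a torsion specimen through the spring flap of the fragment guard

## Task

Take the torsion specimen with the square heads from the wooden rack and push one head in through the spring flap of the tester's fragment guard and on into the square socket of the chuck until it is fully home, its shoulder flush with the chuck's face. Feed it in gently: the chuck floats on a spring, so press on until it is firmly seated (12 N or so), but never as hard as 17 N. Then let go and draw clear, so that the chuck floats back and the flap swings shut round the bar; leave the round-headed bar lying in its place.

Things in the scene. Friction and masses are not known exactly. Their poses are not given: they have to be found in the camera images.
- specimen_mid (a point): Centre of the aluminium torsion specimen to load: round bar 10 mm thick with a square head (20 x 20 mm, 28 mm long, last 4 mm bevelled by 3 mm) at each end; 180 mm long in all, 0.09 kg, both ends alike. Own x along the bar, z up as it lies in the rack, heads' flats level, axis 45 mm above the bench; grip the bar between the rack's end walls.
- rack: Plywood rack 130 x 176 mm, origin centre of its underside, on the bench. Base board 8 mm thick; two end walls 44 mm high, whose faces are 68 and 86 mm from the rack's middle along its y, with open channels in which the heads of two bars lie, along y, 33 mm either side of its middle. Either bar may be in either place.
- round_bar_mid (a point): Centre of the other bar in the rack, to be left alone: 180 mm long, round heads 20 mm thick and 28 mm long, bar 14 mm thick between them; 66 mm beside the specimen between axes. Own x along the bar.
- socket (a point): Centre of the chuck's mouth in the plane of its front face, on the tester's axis, 115 mm above the bench; own y points level INTO the socket, z up. Square socket 21.5 mm wide, 28 mm deep to its flat bottom, mouth bevelled 4 mm at the sides, 5 mm below; floor 10.5 mm below the axis. Home: head on the bottom, shoulder flush with the chuck's face, specimen_mid 62 mm outside the mouth.
- jaw (a joint): Lift of the sprung jaw that is the socket's roof, m: 0 at rest, 8.5 mm above the axis (13 mm at the mouth, sloping down over the first 16 mm). The head lifts it about 1 mm and is gripped by it, so that it stays level when let go; sliding in under it takes some 4 to 9 N, depending on the friction.
- chuck (a joint): How far the whole chuck is pushed back along the socket's y, m: 0 at rest. It floats on a spring, about 1 N per mm, so it gives way while the head slides in, as far as the friction makes it; let go, it floats back to 0. A push of 12 to 13 N seats the head in every case; one of 17 N or more (pushed back 17 mm) overloads it. A head caught on the mouth's edge also pushes it back.
- flap_hinge (a point): Middle of the flap's hinge line, 38 mm above the tester's axis, 45 mm in front of the resting chuck's mouth, in the front wall of the guard: an opening 56 mm wide, from 17 mm below to 40 mm above the axis, the wall and clear hood behind it 116 mm wide, up to 50 mm above the axis. In front, the axis is free for 285 mm, up to the tailstock; bed rails 53 mm below the axis.
- flap (a joint): Angle of the guard flap, rad: 0 hanging shut (it cannot swing out), growing as its lower edge is pushed in towards the chuck; a light spring shuts it (0.4 to 0.9 N at its edge). Aluminium sheet 50 mm wide, hanging 45 mm from the hinge, a notch 14 mm wide from its lower edge to 7 mm above the axis, so it shuts over the bar, not over a head. It drops once a head's shoulder is 35 mm past the hinge.
- tester: The torsion tester; origin on the bench under the flap's hinge, y along its axis towards the chuck. Bed 180 mm wide and 38 mm high; beyond the guard the white headstock, 240 mm wide and up to 340 mm high, from 125 mm past the flap; the tailstock, 180 mm high and 150 mm wide, from 291 mm before the flap outwards.
There are look-alikes about, which are no part of the job. What is shaped like the part that bears specimen_mid but green or pink is not meant.

How it is judged:
On the way, in this order (a step that is already met when the one before it is completed fails the run):
1. the specimen is lifted out of the rack (height (world z) of specimen_mid above 0.08 m and distance of specimen_mid from where it was at the start of the episode above 0.03 m), for 0.1 s.
2. the specimen itself pushes the flap open and holds it (value of joint flap above 0.5 rad and contact force between specimen and flap above 0.1 N), for 0.2 s.
3. the head is in the chuck's socket to the bottom (y of specimen_mid in the frame of socket above -0.064 m and x of specimen_mid in the frame of socket between -0.008 and 0.008 m and z of specimen_mid in the frame of socket between -0.012 and 0.008 m and angle between the x axis of specimen_mid and the y axis of socket, either way round below 0.1 rad), for 0.1 s.
At the end, for the whole second after the job is handed in: One head is home in the socket (within 2 mm of the bottom, bar within 0.1 rad of the tester's axis), the chuck has floated back (within 4 mm), the flap hangs shut round the bar (below 0.08 rad), the specimen is let go and still, the round-headed bar is within 20 mm of its start (all of step 3 and value of joint flap below 0.08 rad and value of joint chuck below 0.004 m and linear speed of specimen below 0.02 m/s and distance of round_bar_mid from where it was at the start of the episode below 0.02 m); the robot touches nothing.
It fails at once if the chuck is overloaded: pushed back by more than 17 mm, about 17 N (value of joint chuck above 0.017 m).
It fails at once if the flap is forced: more than 12 N on it (contact force between anything else and flap above 12 N).
It fails at once if the round-headed bar is disturbed (distance of round_bar_mid from where it was at the start of the episode above 0.02 m).
It also fails if it takes over 48 s, if anything falls off the work surface, if the arm or the gripper's body presses on something with over 40 N, if the wrist force passes 120 N, or if a joint passes its speed limit or range.

## Robot

A 6-joint arm with a two-finger parallel gripper is mounted at the origin on the work surface. World frame = base frame: x ahead of the robot, y to its left, z up, the work surface at z = 0. Lengths are in m, angles in rad, forces in N, time in s.
With the tool pointing down it reaches from about 0.35 to 0.775 m from the base axis. Payload 5.5 kg.
Tool frame: the origin (TCP) lies at the very end of the fingers, on their centre line; the grasp point (between the pads) lies env.pinch_z behind it (env.pinch_z is the distance from the TCP to the grasp point, in m); z points along the fingers, y is the line along which they close (so a half turn about z gives the same grasp; the last joint's range is limited). The gripper opens to 85 mm and grips with 20 to 120 N. Pads are 22 mm wide; open, the fingers measure 114 mm over their backs; the gripper's body (76 mm by 85 mm) begins 54 mm behind the grasp point. The pads swing forward as they close: fully open they stand 13 mm farther back than shut.
Start: joints at [1.082, 0.313, 0.046, 1.304, 0, 1.431], TCP at [0.197, 0.54, 0.231] pointing down, gripper open.
Joint ranges: [-2.76, 2.76], [-0.86, 1.69], [-1.03, 1.26], [-2.2, 2.34], [-1.47, 1.5], [-3.14, 3.14]. Speed limits (rad/s): [2.57, 2.57, 3.14, 3.14, 3.14, 3.14].

## Interface

Orientations are given as a unit quaternion [w, x, y, z].
In Python, from workcell import env, eyes gives the robot as it stands.
- The arm moves only by the shell command python3 -m jog 'ROWS' [FORCE]. ROWS is JSON, one flat list of numbers, 7 for each row, row after row: the shift along the world's x, y, z as a fraction of full scale, then the turn, a rotation vector about the world's x, y, z as a fraction of full scale, then the opening, from -1 (shut) to 1 (fully open), so that 0 is half open. A call has 1 to 12 rows; each row is the pose to reach, as a shift and turn from the pose commanded when the call began, turning the shorter way round; what a row does not reach only later rows make up. Full scale, the value 1, is 20 cm for a shift and pi rad for a turn. A row lasts 1/12 s, in which the tool goes at most 41.7 mm and 7.16 degrees, less where a joint would pass 70% of its speed; a pose out of reach is approached as far as the arm can. A call with a number of a shift or a turn outside -1 to 1 is refused whole. A call with a gripper value outside its range is refused whole. The fingers move at their own pace and stop on an object; FORCE is the grip in N (left out, the last holds). Time passes only in rows, so rows that repeat a pose let the fingers close. It gives the time, the measured TCP pose, the force, the opening and the grip force at its end, in the units of the state.
- env.get_state(): the state, without advancing time (a new reading comes with each control period).
- eyes.read_camera(name): name is "scene" or "top"; returns (picture, depth): 480x640x3 uint8, red, green, blue; 480x640 float32, m along the optical axis (not along the pixel's ray), 0 where there is no reading.
- eyes.calibration(name): a dict with "fx", "fy", "cx", "cy" (pixels), "k1" (the pictures are not rectified: a ray, as slopes to the right and down, at radius r is drawn at 1 + k1 r^2 times it, then the intrinsics apply), "R" (3x3) and "t" (3): a world point X has camera coordinates R X + t. Camera axes: x right, y down, z forward; pixel columns grow to the right and rows downward; lengths in m; the calibration is good to about 2 mm. A picture is of the moment at which its call begins. calibration takes no time and is no camera call.
- env.hand_in(): hands the job in; it is judged then, once.
The state is a dict: "clock": time; "joint_pos": joint angles; "qvel": joint speeds; "tau": joint torques, N m; "tcp_pos": TCP position; "orientation": TCP orientation; "wrist_force": force on the tool from outside, world axes, zero at the start; "ft_torque": the same for the moment, N m; "finger_gap": finger opening in m; "grip_force": force on a finger pad.
Only numpy, scipy, OpenCV 4.12 (cv2) and the standard library are available. Lean on these libraries where they do the work, as an engineer would, in place of code of your own. Each camera call takes 0.05 s, during which the arm holds its last target. There are 200 camera calls.

## Working session

There is one attempt and no reset: what is moved stays moved. The work goes in short steps, Python scripts to look and compute and a shell command to move; the robot and the scene stay as the last step left them, time stands still between calls to the robot, and variables do not carry over. Pictures are saved under pics/ and viewed, at most 10 in all, crops included, and the job is handed in when it is done.

```bash
mkdir -p pics; ls; cat > h.py <<'E'
import numpy as np, cv2
from workcell import env, eyes
def ray(name,u,v):
    c=eyes.calibration(name); K=np.array([[c['fx'],0,c['cx']],[0,c['fy'],c['cy']],[0,0,1.]])
    p=cv2.undistortPoints(np.array([[[u,v]]],float),K,np.array([c['k1'],0,0,0,0.]))[0,0]
    R=np.array(c['R']);t=np.array(c['t']); d=R.T@np.array([p[0],p[1],1]); return -R.T@t,d
def atdepth(name,u,v,z):
    o,d=ray(name,u,v); return o+d*z
def atz(name,u,v,z):
    o,d=ray(name,u,v); return o+d*(z-o[2])/d[2]
def tri(a,b):
    o1,d1=ray(*a);o2,d2=ray(*b); s=np.linalg.lstsq(np.c_[d1,-d2],o2-o1,rcond=None)[0]
    p,q=o1+s[0]*d1,o2+s[1]*d2; return (p+q)/2,np.linalg.norm(p-q)
def shot(name,tag):
    im,d=eyes.read_camera(name); cv2.imwrite(f'pics/{tag}.png',im[:,:,::-1]); np.save(f'pics/{tag}.npy',d); return im,d
E
python3 - <<'E'
from h import *
np.set_printoptions(precision=4,suppress=True)
for n in('scene','top'):
    shot(n,n+'0'); print(n,eyes.calibration(n))
print(env.pinch_z,env.get_state())
E
```

```text
pics
scene {'fx': 532.0331622909907, 'fy': 532.0331622909907, 'cx': 312.92936479991903, 'cy': 238.81485573767895, 'k1': -0.09591444212374534, 'R': array([[-0.1268,  0.9919, -0.0012],
       [ 0.7332,  0.0929, -0.6736],
       [-0.6681, -0.0863, -0.7391]]), 't': array([ 0.2187, -0.229 ,  1.3756])}
top {'fx': 449.27309982821816, 'fy': 449.27309982821816, 'cx': 317.31994231552113, 'cy': 245.65979554863156, 'k1': -0.09521591254848386, 'R': array([[ 0.0121, -0.9997, -0.0235],
       [-0.9995, -0.0114, -0.0295],
       [ 0.0292,  0.0239, -0.9993]]), 't': array([-0.1517,  0.4239,  0.9707])}
0.0187 {'clock': 0.1, 'joint_pos': array([ 1.0824,  0.3139,  0.0451,  1.3036, -0.    ,  1.4312]), 'qvel': array([-0.0007, -0.0021,  0.0011, -0.0007,  0.0005, -0.0014]), 'tau': array([  0.0034, -48.1724,  29.9243,   0.0128,  -0.0001,   0.    ]), 'tcp_pos': array([0.1963, 0.54  , 0.2305]), 'orientation': array([-0.0002,  0.1735,  0.9848, -0.0008]), 'wrist_force': array([-0.3963, -0.2372, -0.1265]), 'ft_torque': array([-0.0487, -0.0156,  0.0049]), 'grip_force': 0.0, 'finger_gap': 0.08551456175499567}
```

View pics/scene0.png

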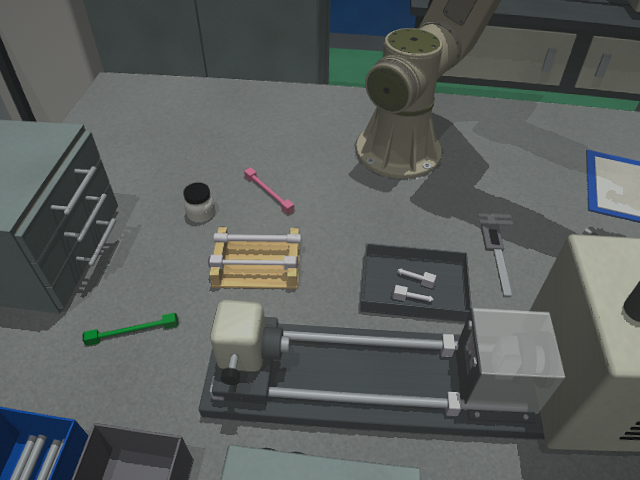

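View pics/top0.png

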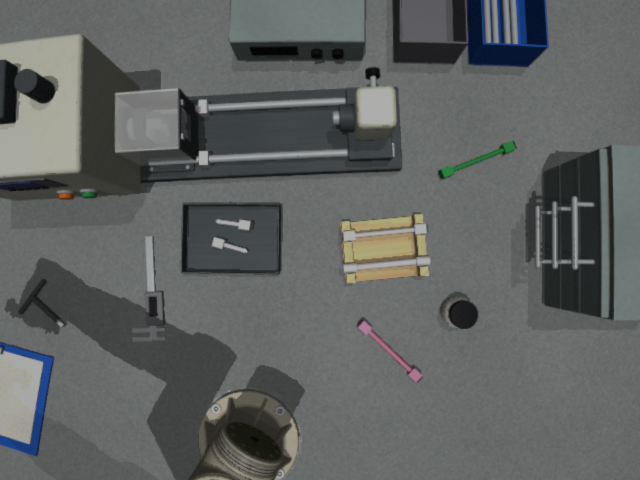

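The scene view shows the rack at about (255,258), the guard at (515,355) and the tailstock at (240,335). In the top view the rack is at (386,248), the guard at (155,125) and the flap at about (188,125). I'll enlarge the crops.

```bash
python3 - <<'E'
from h import *
a=cv2.imread('pics/scene0.png');b=cv2.imread('pics/top0.png')
r=lambda i,x,y,w,h:cv2.resize(i[y:y+h,x:x+w],(400,300),interpolation=cv2.INTER_CUBIC)
# 100x75 crops x4; guard 140x105
m=np.vstack([np.hstack([r(a,205,222,100,75),r(b,336,208,100,75)]),np.hstack([r(a,440,300,140,105),r(b,105,75,140,105)])])
cv2.imwrite('pics/crop.png',m)
E
```

```text
(no output)
```

View pics/crop.png

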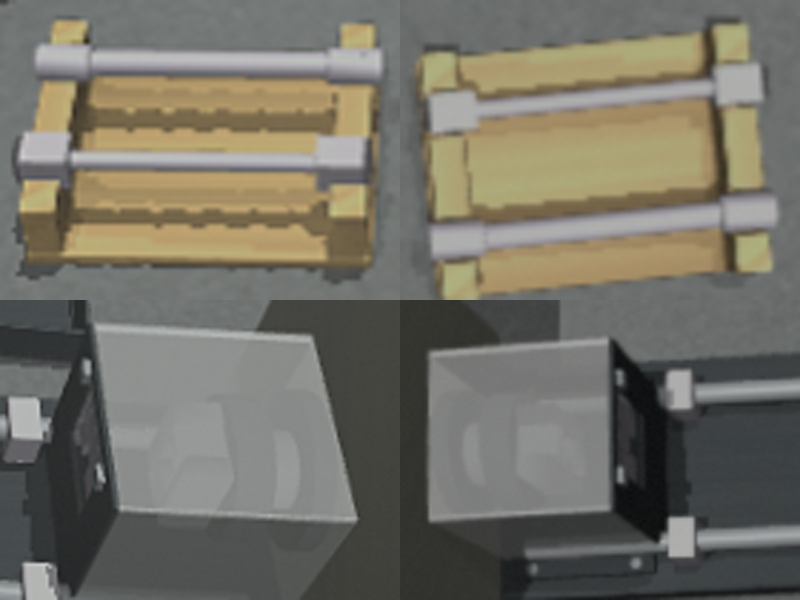

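In the crop, the square-headed specimen is the bar farther from the robot. Its shoulders are at scene px (222.5,261.8) and (284.5,262.3), and top px (414.5,230.5) and (355,234.5). The hood's top corners show in both views, so I'll triangulate from those.

```bash
python3 - <<'E'
from h import *
np.set_printoptions(precision=4,suppress=True)
S=lambda x,y:('scene',205+x/4,222+y/4); T=lambda x,y:('top',336+(x-400)/4,208+y/4)
G=lambda x,y:('scene',440+x*.35,300+(y-300)*.35); H=lambda x,y:('top',105+(x-400)*.35,75+(y-300)*.35)
P={}
for n,a,b in [('sh-y',S(70,159),T(714,90)),('sh+y',S(318,161),T(476,106)),
 ('rb-y',S(90,63),T(722,214)),('rb+y',S(328,65),T(485,236)),
 ('hoodF near',G(92,325),H(612,512)),('hoodF far',G(118,510),H(610,340)),
 ('hoodB near',G(313,335),H(430,522)),('hoodB far',G(356,520),H(430,352))]:
    P[n],e=tri(a,b); print(n,P[n],round(e,4))
for x,y in('sh-y','sh+y'),('rb-y','rb+y'),('hoodF near','hoodF far'),('hoodF near','hoodB near'),('hoodF far','hoodB far'):
    d=P[y]-P[x]; print(x,y,'mid',(P[x]+P[y])/2,'len',np.linalg.norm(d),'ang',np.degrees(np.arctan2(d[1],d[0])))
# depth-based checks: hood top centre, rails from top
d=np.load('pics/top0.npy')
for u,v in [(384,232),(155,125),(188,125),(250,104),(250,157),(320,100),(220,103),(320,152),(230,156)]: print(u,v,d[v,u],atdepth('top',u,v,d[v,u]))
E
```

```text
sh-y [ 0.4581 -0.3478  0.0425] 0.0046
sh+y [ 0.448  -0.223   0.0478] 0.0053
rb-y [ 0.3935 -0.3524  0.0435] 0.004
rb+y [ 0.3807 -0.2287  0.0449] 0.0049
hoodF near [0.599  0.1127 0.1602] 0.0038
hoodF far [0.7153 0.1184 0.1611] 0.0038
hoodB near [0.5932 0.2374 0.1621] 0.0049
hoodB far [0.7094 0.2422 0.1631] 0.0034
sh-y sh+y mid [ 0.453  -0.2854  0.0452] len 0.1253220546775977 ang 94.6082359418923
rb-y rb+y mid [ 0.3871 -0.2905  0.0442] len 0.12443365718641315 ang 95.90390820089708
hoodF near hoodF far mid [0.6571 0.1156 0.1606] len 0.11635419674347648 ang 2.782859617598215
hoodF near hoodB near mid [0.5961 0.1751 0.1612] len 0.12481513237660086 ang 92.65984676466002
hoodF far hoodB far mid [0.7123 0.1803 0.1621] len 0.12393422880155038 ang 92.72751566843144
384 232 0.9243303 [ 0.4539 -0.285   0.0528]
155 125 0.8269984 [0.6441 0.1571 0.1663]
188 125 0.95464444 [0.6819 0.1347 0.0392]
250 104 0.93230605 [ 0.72   -0.003   0.0594]
250 157 0.92757857 [ 0.6066 -0.006   0.0607]
320 100 0.926727 [ 0.7277 -0.15    0.0617]
220 103 0.9363782 [0.7235 0.0615 0.0569]
320 152 0.9242856 [ 0.6176 -0.1513  0.0609]
230 156 0.92722464 [0.6084 0.0358 0.0621]
```

```bash
python3 -m jog '[0.5,-1,0,0,0,-0.072,0.05,0.5,-1,0,0,0,-0.072,0.05,0.5,-1,0,0,0,-0.072,0.05,0.5,-1,0,0,0,-0.072,0.05,0.5,-1,0,0,0,-0.072,0.05,0.5,-1,0,0,0,-0.072,0.05]' 40
python3 -m jog '[0.5,-1,0,0,0,-0.072,0.05,0.5,-1,0,0,0,-0.072,0.05,0.5,-1,0,0,0,-0.072,0.05,0.5,-1,0,0,0,-0.072,0.05,0.5,-1,0,0,0,-0.072,0.05,0.5,-1,0,0,0,-0.072,0.05]'
python3 -m jog '[0.25,-1,0,0,0,-0.072,0.05,0.25,-1,0,0,0,-0.072,0.05,0.25,-1,0,0,0,-0.072,0.05,0.25,-1,0,0,0,-0.072,0.05,0.25,-1,0,0,0,-0.072,0.05,0.25,-1,0,0,0,-0.072,0.05]'
python3 -m jog '[0.055,-1,-0.2,0,0,-0.072,0.05,0.055,-1,-0.2,0,0,-0.072,0.05,0.055,-1,-0.2,0,0,-0.072,0.05,0.055,-1,-0.2,0,0,-0.072,0.05,0.055,-1,-0.2,0,0,-0.072,0.05,0.055,-1,-0.2,0,0,-0.072,0.05]'
```

```text
clock: 0.6
tcp_pos: [0.2973, 0.3365, 0.231]
orientation: [0.0, 0.285, 0.959, -0.001]
wrist_force: [-0.3, -1.0, -0.0]
finger_gap: 0.045
grip_force: 0.0
clock: 1.1
tcp_pos: [0.3982, 0.1366, 0.2312]
orientation: [0.001, 0.392, 0.92, -0.0]
wrist_force: [1.4, -0.0, 0.4]
finger_gap: 0.0452
grip_force: 0.0
clock: 1.6
tcp_pos: [0.4483, -0.0657, 0.2309]
orientation: [0.001, 0.495, 0.869, -0.001]
wrist_force: [0.1, 0.5, 0.7]
finger_gap: 0.0449
grip_force: 0.0
clock: 2.1
tcp_pos: [0.4574, -0.2649, 0.1891]
orientation: [-0.0, 0.589, 0.808, -0.001]
wrist_force: [-0.1, 0.6, -0.5]
finger_gap: 0.0448
grip_force: 0.0
```

```bash
python3 -m jog '[0,-0.3,-0.4,0,0,-0.07,0.05,0,-0.3,-0.4,0,0,-0.07,0.05,0,-0.3,-0.4,0,0,-0.07,0.05,0,-0.3,-0.4,0,0,-0.07,0.05,0,-0.3,-0.4,0,0,-0.07,0.05]'
python3 - <<'E'
from h import *
a=shot('scene','s1')[0];b=shot('top','t1')[0]
r=lambda i,x,y,w,h:cv2.resize(i[y:y+h,x:x+w,::-1],(400,300),interpolation=cv2.INTER_CUBIC)
cv2.imwrite('pics/crop1.png',np.hstack([r(a,195,190,140,105),r(b,316,190,140,105)]))
E
```

```text
clock: 2.52
tcp_pos: [0.4568, -0.3184, 0.1104]
orientation: [-0.002, 0.672, 0.741, 0.0]
wrist_force: [-0.4, 0.3, 0.2]
finger_gap: 0.0451
grip_force: 0.0
```

View pics/crop1.png

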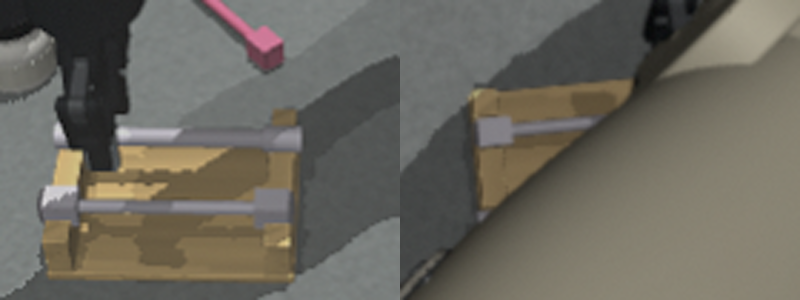

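The fingers at crop (100,168) sit above the bar's near-left part, between the walls and clear of both bars. I'll go down.

```bash
python3 -m jog '[0,0,-0.2,0,0,0,0.05,0,0,-0.3,0,0,0,0.05,0,0,-0.4,0,0,0,0.05,0,0,-0.41,0,0,0,0.05,0,0,-0.41,0,0,0,0.05,0,0,-0.41,0,0,0,0.05]'
python3 - <<'E'
from h import *
a=shot('scene','s2')[0]
c=eyes.calibration('scene');s=env.get_state();print(s['tcp_pos'],s['wrist_force'])
K=np.array([[c['fx'],0,c['cx']],[0,c['fy'],c['cy']],[0,0,1.]])
p,_=cv2.projectPoints(s['tcp_pos'][None]+[[0,0,0],[0,0,.0187]],cv2.Rodrigues(np.array(c['R']))[0],np.array(c['t']),K,np.array([c['k1'],0,0,0,0.]));print(p.ravel())
cv2.imwrite('pics/crop2.png',cv2.resize(a[200:305,195:335,::-1],(560,420),interpolation=cv2.INTER_CUBIC))
E
```

```text
clock: 3.12
tcp_pos: [0.4587, -0.3198, 0.0313]
orientation: [0.001, 0.671, 0.741, 0.0]
wrist_force: [0.2, -0.3, 1.3]
finger_gap: 0.0446
grip_force: 0.0
[ 0.45897771 -0.32020705  0.03158172] [-0.09343089 -0.07064157  0.51949568]
[235.20016787 266.77890497 234.17096985 260.83349904]
```

View pics/crop2.png

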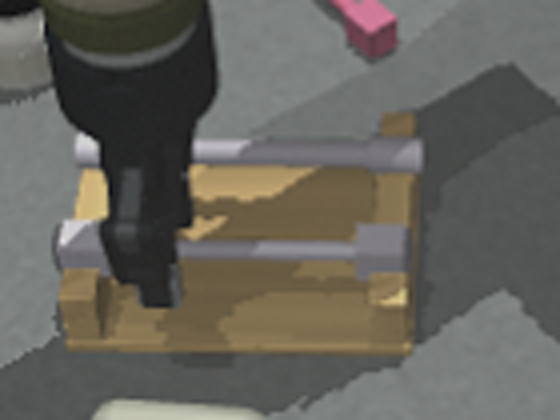

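The fingers straddle the bar, with the near finger at crop (160,285). The grip point is about 4.5 mm above the bar, so I'll go lower and close.

```bash
python3 -m jog '[0,0,-0.023,0,0,0,0.05,0,0,-0.023,0,0,0,0.05,0,0,-0.023,0,0,0,-1,0,0,-0.023,0,0,0,-1,0,0,-0.023,0,0,0,-1,0,0,-0.023,0,0,0,-1,0,0,-0.023,0,0,0,-1,0,0,-0.023,0,0,0,-1]' 70; python3 -c "
from workcell import env
s=env.get_state();print(s['wrist_force'],s['tcp_pos'],s['finger_gap'])"
```

```text
clock: 3.83
tcp_pos: [0.4577, -0.3198, 0.0251]
orientation: [0.0, 0.672, 0.741, 0.0]
wrist_force: [-1.7, 0.3, 4.8]
finger_gap: 0.0076
grip_force: 68.3
[-1.68171751  0.30446254  4.8462367 ] [ 0.45769786 -0.31977804  0.02511166] 0.007604919042208548
```

```bash
python3 -m jog '[0,0,0.1,0,0,0,-1,0,0,0.2,0,0,0,-1,0,0,0.3,0,0,0,-1,0,0,0.4,0,0,0,-1,0,0,0.4,0,0,0,-1,0,0,0.4,0,0,0,-1,0,0,0.4,0,0,0,-1]'
python3 -m jog '[0,0.2,0,0,0,-0.013,-1,0,0.4,0,0,0,-0.013,-1,0,0.6,0,0,0,-0.013,-1,0,0.8,0,0,0,-0.013,-1,0,0.9,0,0,0,-0.013,-1,0,1,0,0,0,-0.013,-1,0,1,0,0,0,-0.013,-1]'
python3 -m jog '[0.2,0.2,0,0,0,0,-1,0.4,0.3,0,0,0,0,-1,0.6,0.4,0,0,0,0,-1,0.8,0.4,0,0,0,0,-1,0.9,0.4,0,0,0,0,-1,1,0.4,0,0,0,0,-1,1,0.4,0,0,0,0,-1,1,0.4,0,0,0,0,-1]'
python3 - <<'E'
from h import *
s=env.get_state();print(s['tcp_pos'],s['orientation'],s['wrist_force'],s['finger_gap'])
a=shot('scene','s3')[0];b=shot('top','t3')[0]
r=lambda i,x,y,w,h:cv2.resize(i[y:y+h,x:x+w,::-1],(800,300),interpolation=cv2.INTER_CUBIC)
cv2.imwrite('pics/crop3.png',np.vstack([r(a,320,300,240,90),r(b,100,80,240,90)]))
E
```

```text
clock: 4.42
tcp_pos: [0.4571, -0.3192, 0.1037]
orientation: [-0.001, 0.672, 0.741, 0.0]
wrist_force: [0.8, 0.7, -1.2]
finger_gap: 0.0075
grip_force: 68.9
clock: 5.0
tcp_pos: [0.4555, -0.1156, 0.103]
orientation: [-0.002, 0.685, 0.728, -0.0]
wrist_force: [-1.0, 0.4, -0.7]
finger_gap: 0.0074
grip_force: 68.9
clock: 5.67
tcp_pos: [0.6574, -0.04, 0.1022]
orientation: [-0.001, 0.687, 0.727, -0.001]
wrist_force: [1.0, 0.4, -1.7]
finger_gap: 0.0078
grip_force: 68.9
[ 0.65740984 -0.03997929  0.10219576] [-0.00122057  0.6868518   0.72679584 -0.00095924] [ 1.03537176  0.3825024  -1.72718678] 0.007807942238501002
```

View pics/crop3.png

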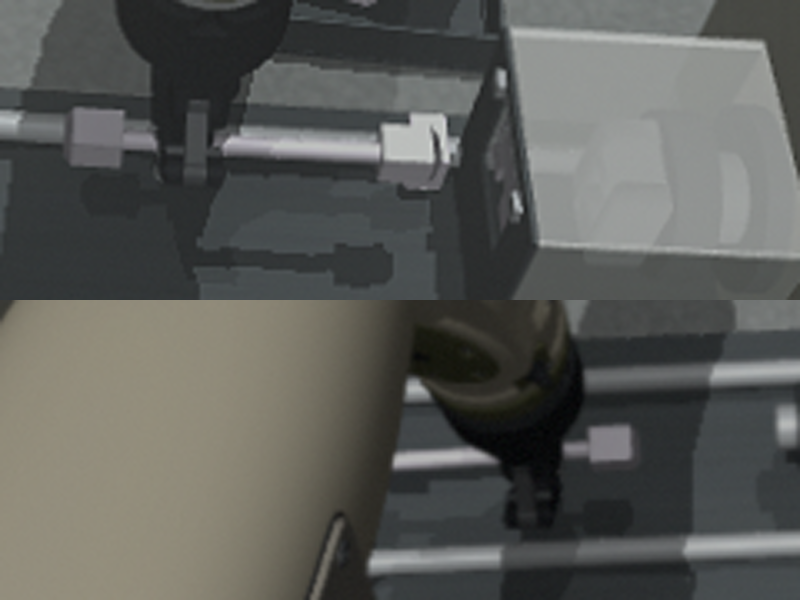

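In the scene crop the specimen is level and held near its rear head at (95,138). Its front head at (412,160) is just short of the flap at (490,185), and the chuck shows faintly through the hood at (625,180). I'll compare the specimen with the axis within each camera and enhance the chuck.

```bash
python3 - <<'E'
from h import *
np.set_printoptions(precision=4,suppress=True)
G=lambda x,y:('scene',440+x*.35,300+(y-300)*.35); H=lambda x,y:('top',105+(x-400)*.35,75+(y-300)*.35)
S3=lambda x,y:('scene',320+x*.3,300+y*.3); T3=lambda x,y:('top',100+x*.3,80+(y-300)*.3)
Z=lambda a,z:atz(*a,z)
for n,P,a in(('top',H,[(612,512),(610,340),(430,522),(430,352)]),('scene',G,[(92,325),(118,510),(313,335),(356,520)])):
    q=[Z(P(*k),.165) for k in a]; print(n,'hood front mid',(q[0]+q[1])/2,'w',np.linalg.norm(q[0]-q[1]),'back',(q[2]+q[3])/2)
print('spec top: rear head',Z(T3(610,443),.132),'bar',Z(T3(395,461),.127))
print('spec scene: rear shoulder',Z(S3(124,145),.122),'front shoulder',Z(S3(380,153),.122))
d=np.load('pics/t3.npy');
for u,v in [(283,123),(218,128)]: print('depth',atdepth('top',u,v,d[v,u]))
a=cv2.imread('pics/scene0.png')[325:385,465:545];b=cv2.imread('pics/top0.png')[95:155,115:195]
cl=cv2.createCLAHE(4,(2,2))
f=lambda i:cv2.resize(cl.apply(cv2.cvtColor(i,cv2.COLOR_BGR2GRAY)),(400,300),interpolation=cv2.INTER_CUBIC)
cv2.imwrite('pics/chuck.png',np.hstack([f(a),f(b)]))
E
```

```text
top hood front mid [0.6557 0.1121 0.165 ] w 0.11593343846708151 back [0.6504 0.2363 0.165 ]
scene hood front mid [0.6595 0.1163 0.165 ] w 0.1151742650629253 back [0.6522 0.241  0.165 ]
spec top: rear head [ 0.657 -0.081  0.132] bar [0.6482 0.0453 0.127 ]
spec scene: rear shoulder [ 0.6614 -0.0642  0.122 ] front shoulder [0.6511 0.0586 0.122 ]
depth [ 0.657  -0.0809  0.1311]
depth [0.6487 0.0463 0.1273]
```

View pics/chuck.png

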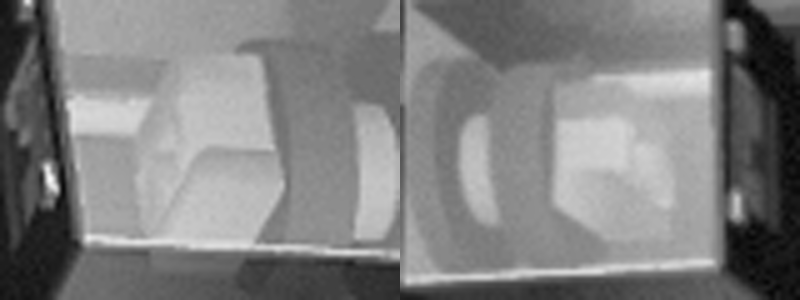

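```bash
python3 - <<'E'
from h import *
np.set_printoptions(precision=4,suppress=True)
def cloud(name,tag):
    d=np.load(f'pics/{tag}.npy');c=eyes.calibration(name);K=np.array([[c['fx'],0,c['cx']],[0,c['fy'],c['cy']],[0,0,1.]])
    v,u=np.nonzero(d>0);p=cv2.undistortPoints(np.c_[u,v].astype(float)[:,None],K,np.array([c['k1'],0,0,0,0.]))[:,0]
    X=np.c_[p,np.ones(len(p))]*d[v,u][:,None]; return (X-np.array(c['t']))@np.array(c['R'])
def line(P,n):
    k=np.polyfit(P[:,1],P[:,0],1); k=np.polyfit(P[:,1],P[:,0],1); print(n,len(P),'x@0 %.4f x@.1 %.4f ang %.2f zmean %.4f y %.3f..%.3f'%(k[1],k[1]+.1*k[0],-np.degrees(np.arctan(k[0])),P[:,2].mean(),P[:,1].min(),P[:,1].max()))
for n in('top','scene'):
    A=cloud(n,n[0]+'0' if 0 else n+'0');B=cloud(n,n[0]+'3')
    sel=lambda P,x0,x1,y0,y1,z0,z1:P[(P[:,0]>x0)&(P[:,0]<x1)&(P[:,1]>y0)&(P[:,1]<y1)&(P[:,2]>z0)&(P[:,2]<z1)]
    line(sel(A,.59,.64,-.13,.05,.052,.075),n+' rail near'); line(sel(A,.70,.75,-.13,.05,.052,.075),n+' rail far')
    H=sel(A,.57,.74,.09,.25,.158,.175)
    r=cv2.minAreaRect(H[:,:2].astype(np.float32)); print(n,'hood',len(H),r,H[:,2].mean())
    for a,b in((-.05,.045),(-.095,.075)): line(sel(B,.63,.675,a,b,.118,.14),n+' spec')
    line(sel(B,.63,.675,.05,.09,.105,.14),n+' front head')
E
```

```text
top rail near 660 x@0 0.6069 x@.1 0.6021 ang 2.78 zmean 0.0599 y -0.129..0.049
top rail far 665 x@0 0.7166 x@.1 0.7116 ang 2.86 zmean 0.0598 y -0.129..0.050
top hood 4297 ((0.6585932970046997, 0.1742877960205078), (0.1697077751159668, 0.13552942872047424), 2.9269509315490723) 0.1648608149192652
top spec 137 x@0 0.6505 x@.1 0.6530 ang -1.42 zmean 0.1257 y -0.048..0.045
top spec 361 x@0 0.6519 x@.1 0.6469 ang 2.87 zmean 0.1282 y -0.095..0.048Traceback (most recent call last):
  File "<stdin>", line 16, in <module>
  File "<stdin>", line 8, in line
    raise TypeError("expected non-empty vector for x")
TypeError: expected non-empty vector for x
```

```bash
python3 - <<'E'
from h import *
np.set_printoptions(precision=4,suppress=True)
def cloud(name,tag):
    d=np.load(f'pics/{tag}.npy');c=eyes.calibration(name);K=np.array([[c['fx'],0,c['cx']],[0,c['fy'],c['cy']],[0,0,1.]])
    v,u=np.nonzero(d>0);p=cv2.undistortPoints(np.c_[u,v].astype(float)[:,None],K,np.array([c['k1'],0,0,0,0.]))[:,0]
    X=np.c_[p,np.ones(len(p))]*d[v,u][:,None]; return (X-np.array(c['t']))@np.array(c['R'])
sel=lambda P,x0,x1,y0,y1,z0,z1:P[(P[:,0]>x0)&(P[:,0]<x1)&(P[:,1]>y0)&(P[:,1]<y1)&(P[:,2]>z0)&(P[:,2]<z1)]
def line(P,n):
    if len(P)<5: print(n,len(P));return
    k=np.polyfit(P[:,1],P[:,0],1); print(n,len(P),'x@0 %.4f ang %.2f z %.4f'%(k[1],-np.degrees(np.arctan(k[0])),P[:,2].mean()),'min',P.min(0),'max',P.max(0),'mid',P.mean(0))
B=cloud('top','t3')
line(sel(B,.63,.675,-.105,-.068,.127,.14),'top rear head')
for y in np.arange(.0,.05,.01): line(sel(B,.63,.675,y,y+.01,.122,.14),'top bar %.2f'%y)
A=cloud('scene','scene0');B=cloud('scene','s3')
line(sel(A,.59,.64,-.13,.0,.052,.085),'s rail near');line(sel(A,.70,.75,-.13,.0,.052,.085),'s rail far')
line(sel(B,.63,.69,-.10,-.07,.129,.145),'s rear head top');line(sel(B,.63,.69,.065,.09,.129,.145),'s front head top')
line(sel(B,.63,.69,0.01,.055,.124,.14),'s bar top')
E
```

```text
top rear head 161 x@0 0.6561 ang 0.54 z 0.1318 min [ 0.6467 -0.0964  0.1272] max [ 0.6689 -0.0692  0.1368] mid [ 0.6569 -0.0825  0.1318]
top bar 0.00 25 x@0 0.6533 ang 9.46 z 0.1260 min [0.6476 0.0009 0.1223] max [0.6573 0.0096 0.1292] mid [0.6524 0.0053 0.126 ]
top bar 0.01 27 x@0 0.6542 ang 8.68 z 0.1261 min [0.6474 0.01   0.1228] max [0.6578 0.0195 0.1286] mid [0.652  0.0146 0.1261]
top bar 0.02 23 x@0 0.6526 ang 3.79 z 0.1261 min [0.6473 0.0203 0.1224] max [0.6556 0.0292 0.1294] mid [0.651  0.0251 0.1261]
top bar 0.03 20 x@0 0.6493 ang -1.34 z 0.1256 min [0.647  0.0306 0.1238] max [0.6536 0.039  0.1271] mid [0.6501 0.0349 0.1256]
top bar 0.04 16 x@0 0.6609 ang 14.46 z 0.1256 min [0.6462 0.0407 0.1221] max [0.6536 0.0467 0.1283] mid [0.6497 0.0436 0.1256]
s rail near 674 x@0 0.6123 ang 2.56 z 0.0598 min [ 0.6021 -0.1298  0.052 ] max [ 0.625  -0.0008  0.0667] mid [ 0.6152 -0.065   0.0598]
s rail far 803 x@0 0.7215 ang 2.86 z 0.0599 min [ 0.7115 -0.1298  0.052 ] max [ 0.7344 -0.      0.0669] mid [ 0.7247 -0.0657  0.0599]
s rear head top 172 x@0 0.6564 ang 2.13 z 0.1321 min [ 0.6482 -0.0947  0.1291] max [ 0.6695 -0.0701  0.1347] mid [ 0.6594 -0.082   0.1321]
s front head top 141 x@0 0.6497 ang -0.32 z 0.1321 min [0.6393 0.065  0.1291] max [0.6608 0.0846 0.1348] mid [0.6502 0.0744 0.1321]
s bar top 135 x@0 0.6564 ang 5.31 z 0.1265 min [0.647 0.01  0.124] max [0.6591 0.055  0.1302] mid [0.6533 0.0333 0.1265]
```

```bash
python3 -m jog '[0.046,0,-0.035,0,0,-0.0036,-1,0.046,0,-0.035,0,0,-0.0036,-1,0.046,0,-0.035,0,0,-0.0036,-1,0.046,0,-0.035,0,0,-0.0036,-1]'
python3 -m jog '[-0.0025,0.05,0,0,0,0,-1,-0.005,0.1,0,0,0,0,-1,-0.0065,0.13,0,0,0,0,-1,-0.008,0.16,0,0,0,0,-1,-0.0095,0.19,0,0,0,0,-1,-0.011,0.22,0,0,0,0,-1,-0.012,0.25,0,0,0,0,-1,-0.012,0.25,0,0,0,0,-1,-0.012,0.25,0,0,0,0,-1,-0.012,0.25,0,0,0,0,-1]'
python3 - <<'E'
from h import *
s=env.get_state();print(s['tcp_pos'],s['orientation'],s['wrist_force'],s['finger_gap'])
a=shot('scene','s4')[0];b=shot('top','t4')[0]
r=lambda i,x,y,w,h:cv2.resize(i[y:y+h,x:x+w,::-1],(800,300),interpolation=cv2.INTER_CUBIC)
cv2.imwrite('pics/crop4.png',np.vstack([r(a,340,300,240,90),r(b,100,80,240,90)]))
E
```

```text
clock: 6.1
tcp_pos: [0.6663, -0.0398, 0.0977]
orientation: [-0.0, 0.691, 0.723, -0.0]
wrist_force: [-0.3, -0.4, -0.6]
finger_gap: 0.0082
grip_force: 68.9
clock: 6.93
tcp_pos: [0.6642, 0.0103, 0.0976]
orientation: [-0.0, 0.691, 0.723, -0.0]
wrist_force: [-0.3, -0.9, -1.6]
finger_gap: 0.0077
grip_force: 68.9
[0.66424573 0.01031951 0.0975503 ] [-2.96960278e-05  6.90958409e-01  7.22894498e-01 -1.41462225e-04] [-0.28891344 -0.89732612 -1.63390677] 0.007733017595363355
```

View pics/crop4.png

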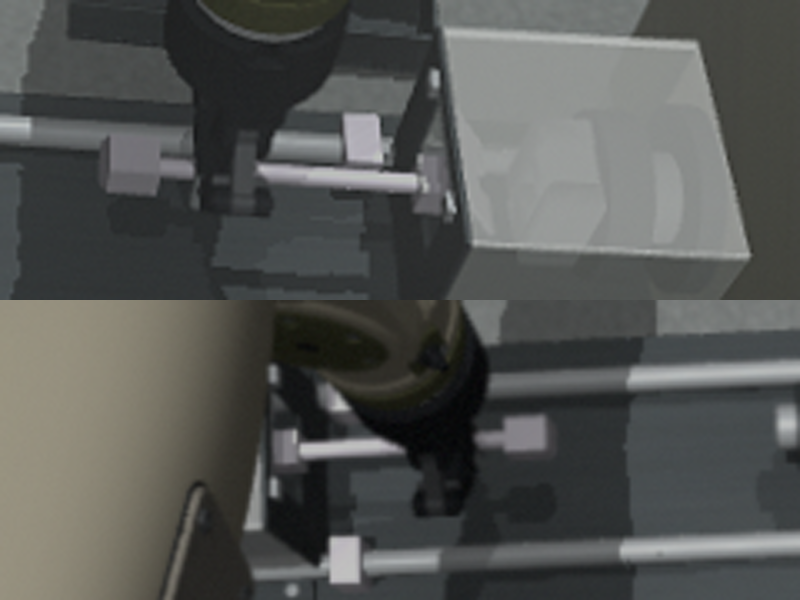

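The head is through the flap opening in both views, with its shoulder at scene (420,180) and top (300,449). I'll check height and line once more from depth before entering the chuck.

```bash
python3 - <<'E'
from h import *
np.set_printoptions(precision=4,suppress=True)
def cloud(name,tag):
    d=np.load(f'pics/{tag}.npy');c=eyes.calibration(name);K=np.array([[c['fx'],0,c['cx']],[0,c['fy'],c['cy']],[0,0,1.]])
    v,u=np.nonzero(d>0);p=cv2.undistortPoints(np.c_[u,v].astype(float)[:,None],K,np.array([c['k1'],0,0,0,0.]))[:,0]
    X=np.c_[p,np.ones(len(p))]*d[v,u][:,None]; return (X-np.array(c['t']))@np.array(c['R'])
sel=lambda P,x0,x1,y0,y1,z0,z1:P[(P[:,0]>x0)&(P[:,0]<x1)&(P[:,1]>y0)&(P[:,1]<y1)&(P[:,2]>z0)&(P[:,2]<z1)]
for n,x0,bias in(('top',.66175,0),('scene',.6669,.0025)):
    B=cloud(n,n[0]+'4')
    for m,y0,y1,z0 in(('rear head',-.05,-.016,.122),('bar a',-.01,.0,.118),('bar b',.04,.07,.118),('front head',.08,.1,.122)):
        P=sel(B,.645,.685,y0,y1,z0,.14)
        if len(P)>8: p=P.mean(0);print(n,m,len(P),p,'ymin/max',P[:,1].min(),P[:,1].max(),'off axis %.4f'%(p[0]-(x0-bias-.049*p[1])))
E
```

```text
top rear head 158 [ 0.6649 -0.0319  0.1271] ymin/max -0.04542674757265921 -0.017704049141520146 off axis 0.0016
top bar a 31 [ 0.664  -0.0045  0.123 ] ymin/max -0.009435996058616353 -0.0009202465731467875 off axis 0.0020
top bar b 46 [0.6587 0.0587 0.121 ] ymin/max 0.0447810781113461 0.06974485129774251 off axis -0.0002
top front head 10 [0.6591 0.0891 0.123 ] ymin/max 0.08156855030221209 0.09542866827318856 off axis 0.0017
scene rear head 225 [ 0.6665 -0.0299  0.1272] ymin/max -0.043979043365907446 -0.01630257149251863 off axis 0.0007
scene bar a 39 [ 0.6663 -0.0052  0.1215] ymin/max -0.009987362126529724 -0.0003241609062175591 off axis 0.0016
scene bar b 107 [0.6623 0.0552 0.1214] ymin/max 0.04050003971419357 0.06986673718716115 off axis 0.0006
scene front head 26 [0.6606 0.0881 0.1228] ymin/max 0.08038232261538528 0.09951299313671517 off axis 0.0005
```

```bash
python3 -m jog '[-0.004,0,-0.011,0,0,0,-1,-0.004,0,-0.011,0,0,0,-1,-0.005,0.02,-0.011,0,0,0,-1,-0.006,0.04,-0.011,0,0,0,-1,-0.007,0.06,-0.011,0,0,0,-1,-0.008,0.08,-0.011,0,0,0,-1,-0.009,0.1,-0.011,0,0,0,-1,-0.009,0.1,-0.011,0,0,0,-1,-0.009,0.1,-0.011,0,0,0,-1]'
python3 -m jog '[-0.0005,0.01,0,0,0,0,-1,-0.001,0.02,0,0,0,0,-1,-0.0015,0.03,0,0,0,0,-1,-0.002,0.04,0,0,0,0,-1,-0.0025,0.05,0,0,0,0,-1,-0.0025,0.05,0,0,0,0,-1,-0.0025,0.05,0,0,0,0,-1]'
```

```text
clock: 7.78
tcp_pos: [0.6624, 0.0311, 0.0954]
orientation: [-0.0, 0.691, 0.723, 0.0]
wrist_force: [-0.1, 0.1, -1.8]
finger_gap: 0.0079
grip_force: 68.8
clock: 8.37
tcp_pos: [0.6621, 0.0406, 0.0955]
orientation: [0.0, 0.691, 0.723, 0.0]
wrist_force: [-0.6, -1.0, -1.9]
finger_gap: 0.0078
grip_force: 68.8
```

```bash
python3 -m jog '[-0.0005,0.01,0,0,0,0,-1,-0.001,0.02,0,0,0,0,-1,-0.0015,0.03,0,0,0,0,-1,-0.002,0.04,0,0,0,0,-1,-0.002,0.04,0,0,0,0,-1,-0.002,0.04,0,0,0,0,-1]'
python3 -m jog '[-0.0005,0.01,0,0,0,0,-1,-0.001,0.02,0,0,0,0,-1,-0.0015,0.03,0,0,0,0,-1,-0.0015,0.03,0,0,0,0,-1,-0.0015,0.03,0,0,0,0,-1]'
```

```text
clock: 8.87
tcp_pos: [0.6617, 0.0489, 0.0956]
orientation: [-0.0, 0.691, 0.723, 0.0]
wrist_force: [0.5, 0.7, -1.0]
finger_gap: 0.0079
grip_force: 68.8
clock: 9.28
tcp_pos: [0.6614, 0.0544, 0.0955]
orientation: [0.0, 0.691, 0.723, -0.0]
wrist_force: [0.0, -1.2, -0.8]
finger_gap: 0.0075
grip_force: 68.9
```

```bash
python3 -m jog '[-0.0005,0.01,0,0,0,0,-1,-0.001,0.02,0,0,0,0,-1,-0.001,0.02,0,0,0,0,-1,-0.001,0.02,0,0,0,0,-1]'
python3 -m jog '[-0.0005,0.01,0,0,0,0,-1,-0.001,0.02,0,0,0,0,-1,-0.001,0.02,0,0,0,0,-1,-0.001,0.02,0,0,0,0,-1]'
```

```text
clock: 9.62
tcp_pos: [0.6612, 0.0579, 0.0956]
orientation: [0.0, 0.691, 0.723, -0.0]
wrist_force: [-0.5, -4.6, -1.4]
finger_gap: 0.0074
grip_force: 68.9
clock: 9.95
tcp_pos: [0.6611, 0.0614, 0.0956]
orientation: [0.001, 0.691, 0.723, -0.001]
wrist_force: [0.0, -6.1, -1.7]
finger_gap: 0.0078
grip_force: 68.9
```

```bash
python3 -m jog '[-0.0005,0.01,0,0,0,0,-1,-0.001,0.015,0,0,0,0,-1,-0.001,0.015,0,0,0,0,-1,-0.001,0.015,0,0,0,0,-1]'
python3 -m jog '[-0.0005,0.01,0,0,0,0,-1,-0.001,0.015,0,0,0,0,-1,-0.001,0.015,0,0,0,0,-1,-0.001,0.015,0,0,0,0,-1]'
python3 -c "
from h import *
a=shot('scene','s5')[0];b=shot('top','t5')[0]
r=lambda i,x,y,w,h:cv2.resize(i[y:y+h,x:x+w,::-1],(800,300),interpolation=cv2.INTER_CUBIC)
cv2.imwrite('pics/crop5.png',np.vstack([r(a,400,300,160,60),r(a,400,320,160,60)])) 
s=env.get_state();print(s['wrist_force'],s['tcp_pos'],s['ft_torque'])"
```

```text
clock: 10.28
tcp_pos: [0.661, 0.0644, 0.0956]
orientation: [0.001, 0.691, 0.723, -0.0]
wrist_force: [0.5, -6.2, -0.0]
finger_gap: 0.0076
grip_force: 68.9
clock: 10.62
tcp_pos: [0.6607, 0.0675, 0.0956]
orientation: [0.001, 0.691, 0.723, -0.0]
wrist_force: [0.6, -5.0, -1.7]
finger_gap: 0.0081
grip_force: 68.9
[ 0.17887975 -6.35792849 -1.77978922] [0.66072521 0.06749598 0.09559098] [-1.27896012 -0.01236615 -0.0318896 ]
```

The force holds at about 6 N while the head advances, so it is sliding in under the jaw. I'll continue until the force rises.

```bash
python3 -m jog '[-0.0005,0.01,0,0,0,0,-1,-0.001,0.015,0,0,0,0,-1,-0.001,0.015,0,0,0,0,-1,-0.001,0.015,0,0,0,0,-1]'
python3 -m jog '[-0.0005,0.005,0,0,0,0,-1,-0.0005,0.01,0,0,0,0,-1,-0.0005,0.01,0,0,0,0,-1,-0.0005,0.01,0,0,0,0,-1]'
```

```text
clock: 11.05
tcp_pos: [0.6606, 0.0704, 0.0956]
orientation: [0.001, 0.691, 0.723, -0.0]
wrist_force: [0.5, -6.0, -0.9]
finger_gap: 0.0076
grip_force: 68.9
clock: 11.38
tcp_pos: [0.6604, 0.0719, 0.0956]
orientation: [0.001, 0.691, 0.722, -0.001]
wrist_force: [0.1, -7.0, -0.1]
finger_gap: 0.0076
grip_force: 68.9
```

```bash
python3 -m jog '[-0.0005,0.005,0,0,0,0,-1,-0.0005,0.01,0,0,0,0,-1,-0.0005,0.01,0,0,0,0,-1,-0.0005,0.01,0,0,0,0,-1]'
python3 -m jog '[-0.0005,0.005,0,0,0,0,-1,-0.0005,0.01,0,0,0,0,-1,-0.0005,0.01,0,0,0,0,-1,-0.0005,0.01,0,0,0,0,-1]'
```

```text
clock: 11.72
tcp_pos: [0.6604, 0.0734, 0.0956]
orientation: [0.001, 0.692, 0.722, -0.001]
wrist_force: [-0.4, -10.0, -1.7]
finger_gap: 0.0076
grip_force: 68.9
clock: 12.05
tcp_pos: [0.6603, 0.0748, 0.0956]
orientation: [0.002, 0.692, 0.722, -0.001]
wrist_force: [0.3, -11.8, -1.4]
finger_gap: 0.0077
grip_force: 68.9
```

```bash
python3 -m jog '[0,0.003,0,0,0,0,-1,0,0.006,0,0,0,0,-1,0,0.006,0,0,0,0,-1,0,0.006,0,0,0,0,-1]'
python3 -c "
from h import *
f=[]
for i in range(8): eyes.read_camera('scene'); f.append(env.get_state()['wrist_force'])
print(np.mean(f,0),np.std(f,0),env.get_state()['tcp_pos'])"
```

```text
clock: 12.38
tcp_pos: [0.6602, 0.0757, 0.0955]
orientation: [0.002, 0.692, 0.722, -0.002]
wrist_force: [0.7, -12.0, -0.4]
finger_gap: 0.0075
grip_force: 68.9
[ -0.27438707 -11.70243753  -1.32970584] [0.29985546 0.23961807 0.48245858] [0.66023565 0.07567863 0.09554864]
```

```bash
python3 -m jog '[0,0.003,0,0,0,0,-1,0,0.006,0,0,0,0,-1,0,0.006,0,0,0,0,-1,0,0.006,0,0,0,0,-1]'
python3 -c "
from h import *
f=[]
for i in range(8): eyes.read_camera('scene'); f.append(env.get_state()['wrist_force'])
print(np.mean(f,0),np.std(f,0),env.get_state()['tcp_pos'])"
```

```text
clock: 13.12
tcp_pos: [0.6602, 0.0766, 0.0955]
orientation: [0.002, 0.692, 0.722, -0.002]
wrist_force: [0.2, -12.7, -0.3]
finger_gap: 0.0078
grip_force: 68.9
[  0.05046471 -12.97161285  -0.65847807] [0.36739739 0.26611966 0.29816671] [0.66022642 0.07659209 0.09554201]
```

```bash
python3 -m jog '[0.0005,-0.01,0,0,0,0,-1,0.001,-0.02,0,0,0,0,-1,0.0015,-0.03,0,0,0,0,-1,0.002,-0.04,0,0,0,0,-1,0.0025,-0.05,0,0,0,0,-1,0.0025,-0.05,0,0,0,0,-1,0.0025,-0.05,0,0,0,0,-1]'
python3 -c "
from h import *
f=[]
for i in range(6): eyes.read_camera('scene'); f.append(env.get_state()['wrist_force'])
print(np.mean(f,0),np.std(f,0),env.get_state()['tcp_pos'])"
```

```text
clock: 14.1
tcp_pos: [0.6607, 0.0691, 0.0955]
orientation: [0.0, 0.691, 0.723, -0.0]
wrist_force: [0.4, -4.9, -1.6]
finger_gap: 0.0076
grip_force: 68.8
[ 0.41520021 -5.41182103 -1.22535609] [0.24830022 0.48012586 0.48693571] [0.66068795 0.06926216 0.09550736]
```

```bash
python3 -m jog '[0.0005,-0.01,0,0,0,0,-1,0.001,-0.02,0,0,0,0,-1,0.001,-0.02,0,0,0,0,-1,0.001,-0.02,0,0,0,0,-1]'
python3 -c "
from h import *
f=[]
for i in range(6): eyes.read_camera('scene'); f.append(env.get_state()['wrist_force'])
print(np.mean(f,0),np.std(f,0),env.get_state()['tcp_pos'])"
```

```text
clock: 14.73
tcp_pos: [0.6608, 0.0659, 0.0955]
orientation: [-0.0, 0.691, 0.723, 0.0]
wrist_force: [0.5, -2.7, -1.8]
finger_gap: 0.0077
grip_force: 68.8
[ 1.05315111 -1.90660984 -1.3448783 ] [0.54555205 0.37243125 0.30556691] [0.66079387 0.06593066 0.09552984]
```

Nearly all the load is off, so I'll release, lift clear and look.

```bash
python3 -m jog '[0,0,0,0,0,0,-0.5,0,0,0,0,0,0,0,0,0,0,0,0,0,0,0,0,0,0,0,0,0,0,0,0,0,0,0,0.05,0,0,0,0,0,0,0.05]'
python3 -m jog '[0,0,0.1,0,0,0,0.05,0,0,0.25,0,0,0,0.05,0,0,0.4,0,0,0,0.05,0,0,0.6,0,0,0,0.05,0,0,0.75,0,0,0,0.05,0,0,0.75,0,0,0,0.05]'
python3 -m jog '[-0.3,-0.5,0,0,0,0,0.05,-0.5,-1,0,0,0,0,0.05,-0.9,-1,0,0,0,0,0.05,-0.9,-1,0,0,0,0,0.05,-0.9,-1,0,0,0,0,0.05,-0.9,-1,0,0,0,0,0.05,-0.9,-1,0,0,0,0,0.05,-0.9,-1,0,0,0,0,0.05]'
python3 -c "
from h import *
a=shot('scene','s6')[0];b=shot('top','t6')[0]
r=lambda i,x,y,w,h:cv2.resize(i[y:y+h,x:x+w,::-1],(800,300),interpolation=cv2.INTER_CUBIC)
cv2.imwrite('pics/crop6.png',np.vstack([r(a,380,300,200,75),r(b,100,90,200,75)]))
s=env.get_state();print(s['wrist_force'],s['tcp_pos'],s['finger_gap'])"
```

```text
clock: 15.53
tcp_pos: [0.6607, 0.066, 0.0956]
orientation: [-0.0, 0.691, 0.723, 0.0]
wrist_force: [0.1, 0.8, -0.3]
finger_gap: 0.045
grip_force: 0.0
clock: 16.03
tcp_pos: [0.6636, 0.0659, 0.2537]
orientation: [0.004, 0.691, 0.723, 0.004]
wrist_force: [1.2, 1.0, 0.9]
finger_gap: 0.0447
grip_force: 0.0
clock: 16.7
tcp_pos: [0.4775, -0.1364, 0.2458]
orientation: [-0.0, 0.693, 0.721, -0.001]
wrist_force: [0.0, 0.8, 0.2]
finger_gap: 0.0446
grip_force: 0.0
[ 1.33528646 -1.26748607 -0.36625214] [ 0.48033362 -0.13480988  0.24583337] 0.04442773251790144
```

View pics/crop6.png

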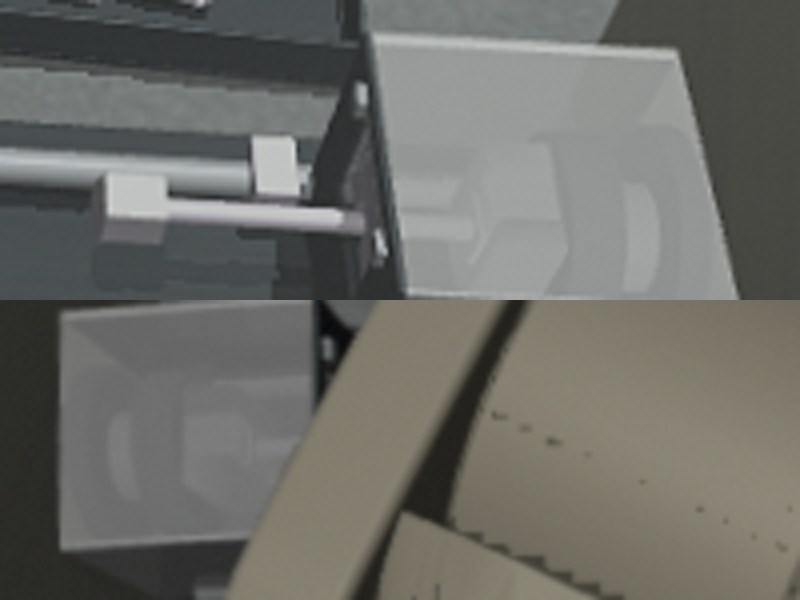

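The specimen stays level in the chuck: the bar passes through the shut flap at scene (350,218) and the shoulder meets the chuck face at (475,228). A quick depth check of the rear head, then I'll hand in.

```bash
python3 - <<'E'
from h import *
np.set_printoptions(precision=4,suppress=True)
d=np.load('pics/s6.npy');v,u=np.mgrid[330:375,400:480]
P=np.array([atdepth('scene',a,b,d[b,a]) for a,b in zip(u.ravel(),v.ravel())])
for n,y0,y1,z0 in(('head',-.02,.036,.122),('bar',.045,.1,.115)):
    Q=P[(P[:,0]>.64)&(P[:,0]<.68)&(P[:,1]>y0)&(P[:,1]<y1)&(P[:,2]>z0)&(P[:,2]<.14)];print(n,len(Q),Q.mean(0),Q[:,1].min(),Q[:,1].max(),np.polyfit(Q[:,1],Q[:,2],1)[0])
E
```

```text
Traceback (most recent call last):
  File "h.py", line 8, in atdepth
    o,d=ray(name,u,v); return o+d*z
        ~~~^^^^^^^^^^
  File "h.py", line 4, in ray
    c=eyes.calibration(name); K=np.array([[c['fx'],0,c['cx']],[0,c['fy'],c['cy']],[0,0,1.]])
ValueError: time passes only in moves, steps and waits
```

```bash
python3 - <<'E'
from h import *
for n,x,y,z in(('rear shoulder',167,208,.115),('rear head top left',106,195,.125),('front shoulder at chuck',475,228,.115)): print(n,atz('scene',380+x*.25,300+y*.25,z))
E
```

```text
rear shoulder [0.66042745 0.04001116 0.115     ]
rear head top left [0.663411   0.01426833 0.125     ]
front shoulder at chuck [0.65561952 0.16380532 0.115     ]
```

```bash
python3 -c "
from workcell import env
print(env.hand_in())"
```

```text
the job is handed in; nothing more can be done
None
```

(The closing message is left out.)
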